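Load the slanted bottle rack and lock it

ROBOT

A 7-joint arm with a two-finger parallel gripper is mounted at the origin on the work surface. World frame = base frame: x ahead of the robot, y to its left, z up, the work surface at z = 0. Lengths are in m, angles in rad, forces in N, time in s.
With the tool pointing down it reaches from about 0.4 to 0.925 m from the base axis. Payload 4.1 kg.
Tool frame: the origin (TCP) lies midway between the tips of the shut fingers; the grasp point (between the pads) lies bot.grip_point_offset behind it (bot.grip_point_offset is the distance from the TCP to the grasp point, in m); z points along the fingers, y is the direction in which the jaws open and shut (so a half turn about z gives the same grasp; the last joint's range is limited). The gripper opens to 85 mm and grips with 20 to 120 N. Pads are 22 mm wide; open, the fingers measure 114 mm over their backs; the gripper's body (76 mm by 85 mm) begins 54 mm behind the grasp point. The pads swing forward as they close: fully open they stand 13 mm farther back than shut.
Start: joints at [-1.384, 0.398, 0.045, 1.537, -0.019, 1.207, -0.051], TCP at [0.183, 0.624, 0.231] pointing down, gripper open.
Joint ranges: [-2.82, 2.82], [-0.49, 2.23], [-1.37, 1.46], [0, 2.46], [-1.36, 4.5], [0.23, 2], [-2.94, 2.94]. Speed limits (rad/s): [2.57, 2.57, 3.14, 3.14, 3.14, 3.14, 3.14].

INTERFACE

Orientations are given as a unit quaternion [x, y, z, w].
In Python, from station import bot gives the robot as it stands. Calls block until the motion is done:
- bot.move_to(position, orientation): joint-space move of the TCP to a pose.
- bot.line_to(position, rot=None, velocity=0.15, until_force=None): straight line of the TCP; rot=None keeps the orientation; velocity is the mean speed in m/s. With until_force (N) it stops when the force on the tool has changed by that much, and returns True; else False.
- bot.move_joints(angles): joint-space move.
- bot.command_gripper(opening): opening from 0.0 (shut) to 1.0 (fully open); the grip force is fixed at half the most; returns when the fingers have stopped.
- bot.wait(seconds).
- bot.ik(position, orientation): joint angles nearest the present ones, or None.
- bot.get_image(name): name is "scene" or "top" or "wrist"; returns the picture (480x640x3 uint8, blue, green, red); there is no depth.
- bot.calibration(name): a dict with "fx", "fy", "cx", "cy" (pixels), "rvec" (rotation vector, rad) and "tvec" (3), from world to camera coordinates, as OpenCV has them. Camera axes: x right, y down, z forward; pixel columns grow to the right and rows downward; lengths in m; the calibration is good to about 2 mm. A picture is of the moment at which its call begins: read the wrist's pose just before it. calibration takes no time and is no camera call; for the wrist camera it gives the pose at the moment of the call.
A pose or a line that the arm cannot do raises bot.PlanningError and nothing moves.
- bot.finish_job(): hands the job in, once; it reports no verdict.
Readings, each from a call of its own:
- bot.read_time(): time.
- bot.read_qpos(): joint angles.
- bot.read_qvel(): joint speeds.
- bot.read_tau(): joint torques, N m.
- bot.read_position(): TCP position.
- bot.read_eef_rot(): TCP orientation.
- bot.read_force(): force on the tool from outside, world axes, zero at the start.
- bot.read_ft_torque(): the same for the moment, N m.
- bot.read_opening(): opening from 0.0 (shut) to 1.0 (fully open).
Only numpy, scipy, OpenCV 4.12 (cv2) and the standard library are available. Lean on these libraries where they do the work, as an engineer would, in place of code of your own. Each camera call takes 0.05 s, during which the arm holds its last target. There are 200 camera calls.

TASK

Pick up the three closed white tablet bottles from the dispensary counter one by one and drop each, cap uppermost, fully home into the slanted rack pocket of its own size. When all three are in and let go, push the rack's lock lever fully over, away from the robot. Leave the vial, the loose cap and everything else on the counter where they are.

Things in the scene. Friction and masses are not known exactly. Their poses are not given: they have to be found in the camera images.
- bottle_large: Closed white plastic tablet bottle (large of the three), standing: body 60 mm across, 115 mm tall in all, its ribbed cap 50 mm across and 26 mm tall at the top with a slightly narrower neck 8 mm long just below it, paper label round the body. Origin: centre of its underside; z: up along its axis to the cap.
- bottle_medium: Closed white plastic tablet bottle (medium of the three), standing: body 48 mm across, 104 mm tall in all, its ribbed cap 40 mm across and 26 mm tall at the top with a slightly narrower neck 8 mm long just below it, paper label round the body. Origin: centre of its underside; z: up along its axis to the cap.
- bottle_small: Closed white plastic tablet bottle (small of the three), standing: body 38 mm across, 94 mm tall in all, its ribbed cap 32 mm across and 26 mm tall at the top with a slightly narrower neck 8 mm long just below it, paper label round the body. Origin: centre of its underside; z: up along its axis to the cap.
- pocket_large (a point): The rack's large pocket: round blind bore 64 mm across, 42 mm deep, in a grey block (90 x 92 mm, 55 thick) slanting towards the rack's -x side; for the large bottle (60 mm). This point: centre of the bore's floor; z: out along the bore, 0.52 rad (30 deg) from vertical; y: level, along the row. The three blocks stand side by side in any order, 105 mm apart.
- pocket_medium (a point): The rack's medium pocket: round blind bore 52 mm across, 42 mm deep, in a grey block (90 x 92 mm, 55 thick) slanting towards the rack's -x side; for the medium bottle (48 mm). This point: centre of the bore's floor; z: out along the bore, 0.52 rad (30 deg) from vertical; y: level, along the row. The three blocks stand side by side in any order, 105 mm apart.
- pocket_small (a point): The rack's small pocket: round blind bore 42 mm across, 42 mm deep, in a grey block (90 x 92 mm, 55 thick) slanting towards the rack's -x side; for the small bottle (38 mm). This point: centre of the bore's floor; z: out along the bore, 0.52 rad (30 deg) from vertical; y: level, along the row. The three blocks stand side by side in any order, 105 mm apart.
- rack: Aluminium base plate of the loading rack, 140 by 400 by 12 mm, fixed to the counter, carrying the three pocket blocks in a row along its y and the lock lever at the +y end. Origin: underside, below the middle pocket block; -x: the side the pockets lean to (robot's side); +x: away from the robot.
- lock (a joint): Lock lever at the +y end of the rack: 0 leans 0.5 rad to the rack's -x side (open, towards the robot), 1.0 leans 0.5 rad to +x (locked, away). It stays where it is left and moves easily (under 2 N at the tip).
- lock_tip (a point): Centre of the black ball (26 mm across) at the end of the lock lever; the steel arm (10 mm thick) runs 100 mm from here to a level pivot (along the rack's y) 34 mm above the counter. Low steel block 70 by 50 mm, 25 mm tall, round the pivot.
- vial: Bystander: small amber vial, 38 mm across, 66 mm tall, standing among the bottles. Origin: centre of its underside.
- spare_cap: Bystander: loose white cap, 42 mm across, 18 mm tall, lying among the bottles. Origin: centre of its underside.
- jar: Bystander: squat white jar, 72 mm across, 100 mm tall, left of the rack. Origin: centre of its underside.
- mouse: Bystander: white computer mouse, 66 mm across, 34 mm tall, at the left. Origin: centre of its underside.
- spatula: Bystander: counting spatula, 200 mm long, lying at the right. Origin: its middle, underside.
Things that resemble listed ones, but are neither listed nor needed, are in the scene too. What is shaped like the bottle_medium but blue is not meant.

How it is judged:
By the outcome, as a careful person would: the job done as asked, in the order asked, and still so for the second after the job is handed in, with the robot touching nothing.
It also fails if it takes over 70 s, if anything falls off the work surface, if the arm or the gripper's body presses on something with over 40 N, if the wrist force passes 120 N, or if a joint passes its speed limit or range.

## Working session

There is one attempt and no reset: what is moved stays moved. The work goes in short steps, each a Python script; the robot and the scene stay as the last script left them, time stands still between calls to the robot, and variables do not carry over. Pictures are saved under pics/ and viewed, about 8 in all and at most 12, crops included, and the job is handed in when it is done.

```bash
mkdir -p pics; ls
python3 - <<'E'
from station import bot
import cv2,numpy as np
for n in("scene","top"):
    im=bot.get_image(n); cv2.imwrite(f"pics/{n}0.png",im)
    print(n,bot.calibration(n))
print(bot.grip_point_offset,bot.read_time(),bot.read_eef_rot(),bot.calibration("wrist"))
E
```

```text
pics
scene {'fx': 441.0804837151284, 'fy': 441.0804837151284, 'cx': 311.9089673794182, 'cy': 241.12655558837795, 'rvec': array([ 2.11073665,  1.18140505, -0.45984836]), 'tvec': array([-0.30405018, -0.23351619,  1.30608799])}
top {'fx': 448.17780535220606, 'fy': 448.17780535220606, 'cx': 324.90373683133765, 'cy': 233.26528548286774, 'rvec': array([ 2.15874505, -2.17220853,  0.08675202]), 'tvec': array([0.03262305, 0.52102474, 1.17184643])}
0.0187 0.1 [ 1.42348356e-01  9.89816222e-01 -8.87524661e-04 -6.74927620e-05] {'fx': 348.72375070749445, 'fy': 348.72375070749445, 'cx': 319.0474074998581, 'cy': 237.11337484424774, 'rvec': array([-2.29821758, -1.71931714, -0.27759089]), 'tvec': array([-0.6494778 , -0.0414886 ,  0.38022215])}
```

View pics/scene0.png

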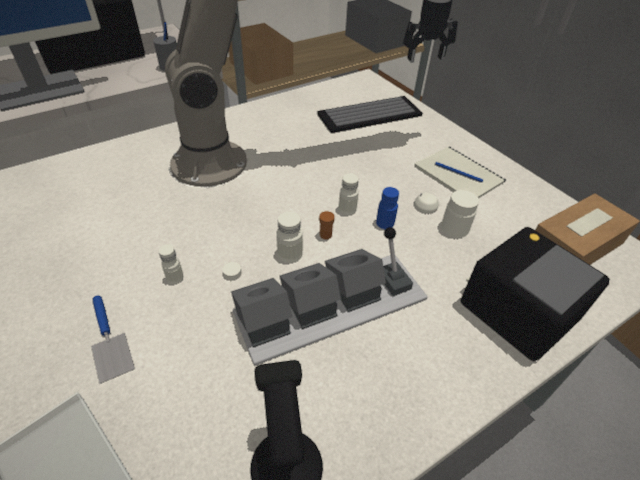

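View pics/top0.png

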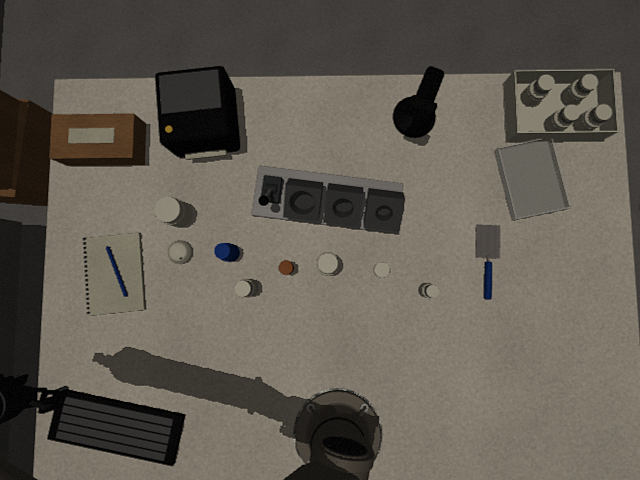

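The scene view shows the rack with pockets at (262,292), (308,272) and (350,258), and the lever at (391,233). In the top view:

- **Bottle candidates:** white bottles at (328,263) large, (245,288) medium and (429,290) small.
- **Look-alikes:** blue bottle (228,252), jar (170,210), mouse (180,252), spare cap (382,270), vial (287,267), and boxed bottles (540–600,90–120).
- **Pockets:** large (304,202), medium (344,207), small (385,211).

I choose the three free-standing white capped bottles.

```bash
cat > h.py <<'E'
import cv2,numpy as np
from scipy.spatial.transform import Rotation as R
from station import bot
def cam(n):
    c=bot.calibration(n); Rm=cv2.Rodrigues(c["rvec"])[0]; C=-Rm.T@c["tvec"]
    return c,Rm,C
def ray(n,uv,c=None):
    c,Rm,C=c or cam(n)
    d=Rm.T@np.array([(uv[0]-c["cx"])/c["fx"],(uv[1]-c["cy"])/c["fy"],1]); return C,d/np.linalg.norm(d)
def onz(n,uv,z,c=None):
    C,d=ray(n,uv,c); return C+d*(z-C[2])/d[2]
def proj(p,c):
    c,Rm,C=c; q=Rm@(np.asarray(p)-C); return np.array([c["fx"]*q[0]/q[2]+c["cx"],c["fy"]*q[1]/q[2]+c["cy"]])
def tri(rays):
    A=0;b=0
    for C,d in rays:
        M=np.eye(3)-np.outer(d,d); A=A+M; b=b+M@C
    return np.linalg.solve(A,b)
E
python3 - <<'E'
from h import *
np.set_printoptions(precision=4,suppress=True)
t=cv2.imread("pics/top0.png"); s=cv2.imread("pics/scene0.png")
for n,uv,h in(("L",(328,263),.115),("M",(245,288),.104),("S",(429,290),.094),("vial",(287,267),.066),("cap",(382,270),.018),("blue",(228,252),.104),("pL",(304,200),.08),("pM",(344,206),.08),("pS",(385,211),.08),("ball",(264,200),.122)):
    print(n,onz("top",uv,h))
# wrist camera in tool frame
c,Rm,C=cam("wrist"); T=R.from_quat(bot.read_eef_rot()).as_matrix()
print("camtool",T.T@(C-bot.read_position()), T.T@Rm.T)
a=cv2.resize(t[155:240,245:415],None,fx=4.4,fy=4.4,interpolation=3)
b=cv2.resize(s[215:365,225:435],None,fx=3.5,fy=3.5,interpolation=3)[:, :748]
a=cv2.resize(a,(748,374));b=cv2.resize(b,(315,225))
g=lambda i:(255*(i/255.)**.55).astype(np.uint8)
z=cv2.resize(t[225:310,215:445],None,fx=3.25,fy=3.25,interpolation=3)[:220,:748]
z=cv2.resize(z,(748,220))
cv2.imwrite("pics/crop1.png",np.vstack([g(a),z]))
E
```

```text
L [0.4393 0.0209 0.115 ]
M [0.3792 0.2265 0.104 ]
S [ 0.3717 -0.2288  0.094 ]
vial [0.4311 0.1264 0.066 ]
cap [ 0.4227 -0.1219  0.018 ]
blue [0.4685 0.27   0.104 ]
pL [0.6021 0.0818 0.08  ]
pM [ 0.5858 -0.0207  0.08  ]
pS [ 0.572  -0.1253  0.08  ]
ball [0.5957 0.1783 0.122 ]
camtool [ 0.0804  0.0003 -0.1427] [[-0.0008 -0.9487 -0.3162]
 [ 1.     -0.0009  0.0003]
 [-0.0005 -0.3162  0.9487]]
```

View pics/crop1.png

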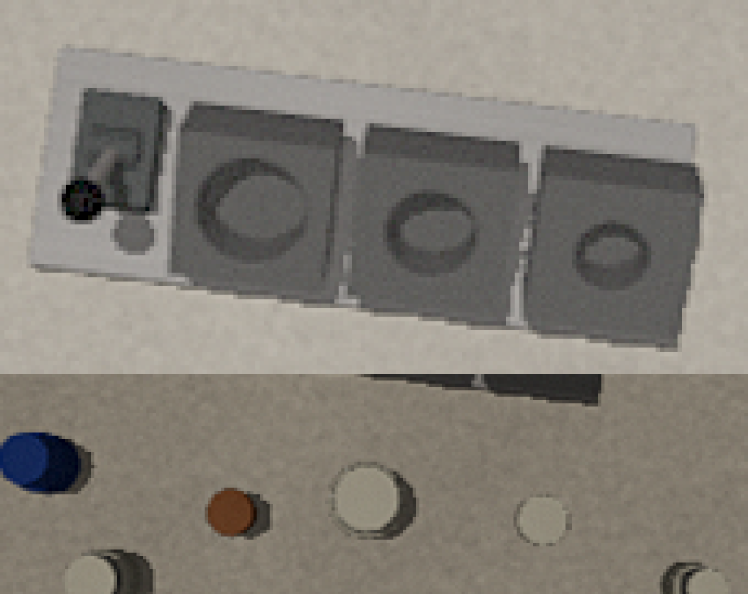

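The crop confirms the choice: three white capped bottles, and rack pockets running large, medium, small from +y to −y. Next I'll take a close wrist-camera look at the rack.

```bash
cat >> h.py <<'E'
np.set_printoptions(precision=4,suppress=True)
YAW=-0.144
def tool(tilt=0,yaw=YAW):
    z=np.array([np.sin(tilt)*np.cos(yaw),np.sin(tilt)*np.sin(yaw),-np.cos(tilt)])
    y=np.array([-np.sin(yaw),np.cos(yaw),0]); return np.c_[np.cross(y,z),y,z]
def quat(M): return R.from_matrix(M).as_quat()
def shot(name):
    c=cam("wrist"); im=bot.get_image("wrist"); cv2.imwrite(f"pics/{name}.png",im); np.save(f"pics/{name}.npy",np.r_[c[2],c[1].ravel()]); return im
def load(name):
    a=np.load(f"pics/{name}.npy"); return bot.calibration("wrist"),a[3:].reshape(3,3),a[:3]
E
python3 - <<'E'
from h import *
t=bot.read_time()
bot.move_to([0.58,-0.02,0.225],quat(tool(0.2)))
print(bot.read_time()-t,bot.read_position(),bot.read_qpos())
shot("rack")
E
```

```text
2.6667 [ 0.5802 -0.0188  0.2249] [-0.7569  0.2227  0.8047  1.8897 -0.1731  0.9029  1.542 ]
```

View pics/rack.png

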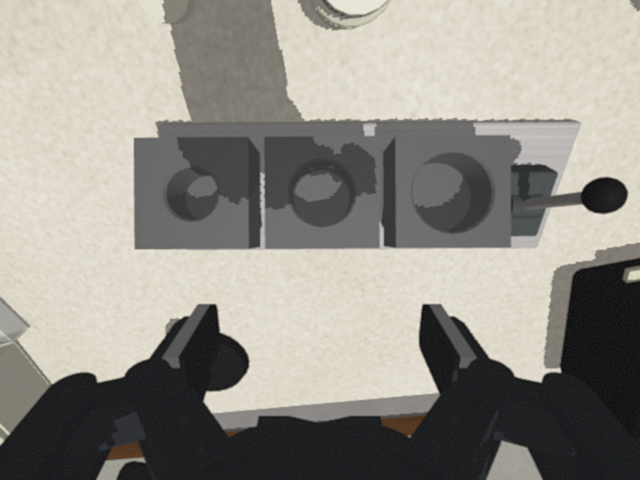

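The wrist view shows the pockets face-on: small near (192,194), medium (322,193), large (452,193). The lever ball is at (604,194).

Run:
```python
from h import *
im=cv2.imread("pics/rack.png"); c=load("rack"); K=4
x0,y0=125,125
g=cv2.cvtColor(im[y0:260,x0:525],6); g=cv2.resize(g,None,fx=K,fy=K,interpolation=2)
g=cv2.GaussianBlur(cv2.createCLAHE(3,(4,4)).apply(g),(9,9),0)
ov=cv2.cvtColor(g,8); cs=[]
for i,(u,r) in enumerate(((192,27),(322,32),(452,41))):
    a=(u-62-x0)*K; a=max(a,0); sub=g[:,a:a+124*K]
    h=cv2.HoughCircles(sub,cv2.HOUGH_GRADIENT_ALT if 0 else cv2.HOUGH_GRADIENT,1,400,param1=60,param2=15,minRadius=(r-5)*K,maxRadius=(r+4)*K)
    x,y,rr=h[0][0]; cs.append(((x+a+.5)/K+x0-.5,(y+.5)/K+y0-.5,rr/K)); cv2.circle(ov,(int(x+a),int(y)),int(rr),(0,0,255),1); cv2.circle(ov,(int(x+a),int(y)),3,(0,0,255),-1)
print(np.array(cs))
def sol(z):
    P=np.array([onz("wrist",q[:2],z,c) for q in cs]); return P
from scipy.optimize import brentq
z=brentq(lambda z:np.linalg.norm(sol(z)[2]-sol(z)[0])-.21,.0,.2); P=sol(z)
d=P[2]-P[0]; print(z,P,np.linalg.norm(np.diff(P,axis=0),axis=1),"yaw",-np.arctan2(d[0],d[1]))
for q,p in zip(cs,P):
    print("diam",2*q[2]*(c[1]@(p-c[2]))[2]/c[0]["fx"])
print("ball",proj([.5957,.1783,.122],c))
cv2.imwrite("pics/rack_ov.png",cv2.resize(ov,(800,270),interpolation=3))
```

```text
[[192.5   193.5    25.875]
 [321.5   192.75   34.675]
 [450.75  192.5    40.425]]
0.08492406962538823 [[ 0.569  -0.121   0.0849]
 [ 0.5834 -0.017   0.0849]
 [ 0.5981  0.087   0.0849]] [0.105 0.105] yaw -0.139013223036009
diam 0.04210387069866796
diam 0.056371502128306314
diam 0.06570956013512357
ball [601.1158 192.4833]
```

View pics/rack_ov.png

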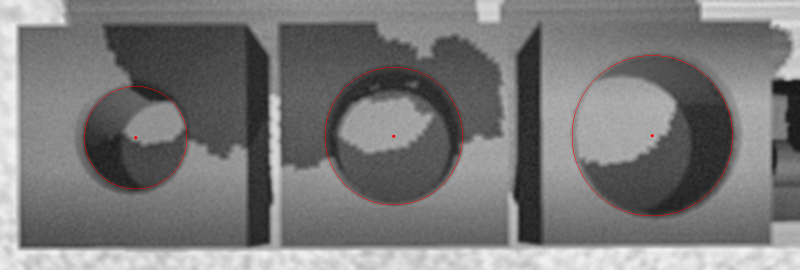

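The rims are chamfered and spaced as expected. I'll check IK for all poses, then hover over the large bottle for a close look.

```bash
cat >> h.py <<'E'
_c=None
def rims():
    from scipy.optimize import brentq
    c=load("rack"); px=[(191.5,193),(322,193),(452.7,192.7)]
    f=lambda z:np.array([onz("wrist",q,z,c) for q in px])
    z=brentq(lambda z:np.linalg.norm(f(z)[2]-f(z)[0])-.21,.0,.2); return f(z)
YAWR=-0.14
AX=-tool(np.pi/6,YAWR)[:,2]
FLOOR={k:p-0.042*AX for k,p in zip("SML",rims())}
H={"L":.115,"M":.104,"S":.094}
B={"L":(.4393,.0209),"M":(.3792,.2265),"S":(.3717,-.2288)}
ADJ={"L":.004,"M":.003,"S":.002}
GRIP=.013+bot.grip_point_offset
E
python3 - <<'E'
from h import *
P=rims(); d=P[2]-P[0]; print(P,"yaw",-np.arctan2(d[0],d[1])); print(FLOOR,AX)
for k in "LMS":
    for yaw in(YAWR,):
        print(k,[bot.ik([*B[k],z],quat(tool(0,yaw))) is not None for z in(H[k]-.035,H[k]+.06,H[k]+.15)],
          [bot.ik(FLOOR[k]+AX*(H[k]-GRIP-ADJ[k]+e),quat(tool(np.pi/6,YAWR))) is not None for e in(0,.05,.12)])
t=bot.read_time()
bot.move_to([*B["L"],H["L"]+.09],quat(tool(0,YAWR)))
print(bot.read_time()-t,bot.read_qpos()); shot("L1"); c=load("L1")
print(proj([*B["L"],.115],c),proj([*B["L"],0],c))
E
```

```text
[[ 0.5675 -0.1203  0.0878]
 [ 0.5824 -0.0165  0.0878]
 [ 0.5972  0.0876  0.0878]] yaw -0.14194182372911082
{'S': array([ 0.5883, -0.1232,  0.0515]), 'M': array([ 0.6032, -0.0194,  0.0515]), 'L': array([0.618 , 0.0846, 0.0515])} [-0.4951  0.0698  0.866 ]
L [True, True, True] [True, True, True]
M [True, True, True] [True, True, True]
S [True, True, True] [True, True, True]
0.6333000000000002 [-0.9396  0.0456  0.8259  2.0585 -0.0387  1.0492  1.3363]
[317.9941 238.311 ] [318.1767 201.9019]
```

View pics/L1.png

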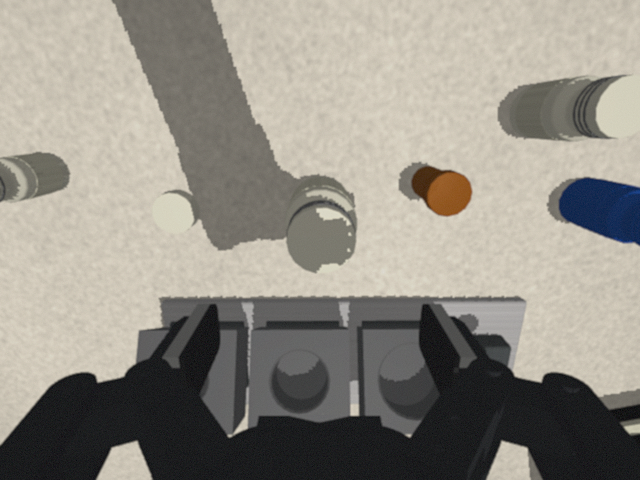

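The large bottle's cap-top circle is centred at about (321.5,238). The vial is at (448,193), and the medium bottle's cap is at the right edge at (625,107). Grasping the large bottle now.

```bash
cat >> h.py <<'E'
def grasp(k,uv,name):
    p=onz("wrist",uv,H[k],load(name)); print("cap",p)
    f0=bot.read_force()
    t=[p[0],p[1],H[k]-GRIP-ADJ[k]]
    hit=bot.line_to(t,quat(tool(0,YAWR)),velocity=.15,until_force=10)
    print("hit",hit,bot.read_position(),bot.read_opening())
    if hit: return
    bot.command_gripper(0.0); print("open",bot.read_opening(),bot.read_opening()*85)
    bot.line_to([p[0],p[1],.15],velocity=.25)
    print("lifted open",bot.read_opening()*85,"dF",bot.read_force()-f0,"t",bot.read_time())
E
python3 - <<'E'
from h import *
grasp("L",(321.5,238),"L1")
E
```

```text
cap [0.4394 0.0234 0.115 ]
hit False [0.4404 0.0232 0.0799] 0.9989129728007763
open 0.5583707887198364 47.46151704118609
lifted open 47.66479228208644 dF [ 0.2294  0.3616 -1.9692] t 5.3667
```

```bash
cat >> h.py <<'E'
QP=quat(tool(np.pi/6,YAWR))
def tcp_place(k,e): return FLOOR[k]+AX*(H[k]-GRIP-ADJ[k]+e)
E
python3 - <<'E'
from h import *
p=bot.read_position(); bot.line_to([p[0],p[1],.2],velocity=.25)
bot.move_to(tcp_place("L",.065),QP); bot.wait(.2)
print(bot.read_time(),bot.read_position()-tcp_place("L",.065)); shot("L2"); c=load("L2")
f=FLOOR["L"]; print("rim px",proj(f+AX*.042,c),"bottle bottom px",proj(f+AX*.065,c),"captop",proj(f+AX*.18,c))
s=bot.get_image("scene")
a=cv2.resize(s[150:330,230:430],(480,432),interpolation=3)
w=cv2.resize(cv2.imread("pics/L2.png")[100:400,200:440],(320,400)); w=cv2.copyMakeBorder(w,0,32,0,0,0)
cv2.imwrite("pics/L2v.png",np.hstack([a,w]))
E
```

```text
6.6333 [ 0.0002 -0.0015  0.0001]
rim px [321.077  235.3254] bottle bottom px [321.2022 245.9233] captop [322.4775 353.8592]
```

View pics/L2v.png

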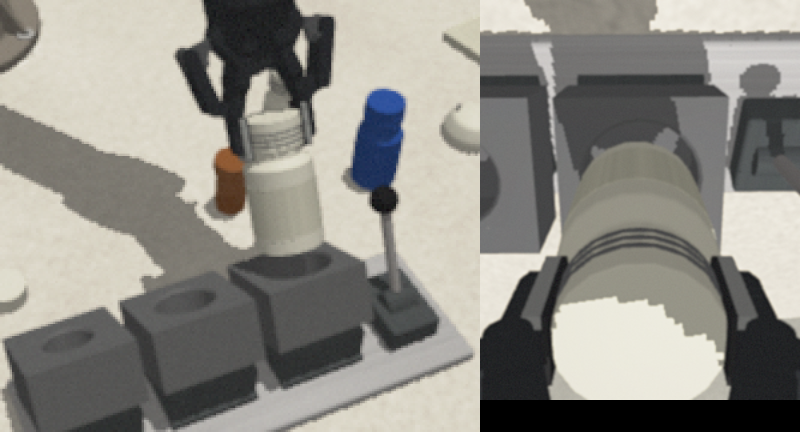

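The bottle is held upright in the jaws and its base lines up over the large bore in both views. Inserting, with the small residual offset compensated.

```bash
cat >> h.py <<'E'
def insert(k,off=(0,0,0),F=12,e=-.003):
    off=np.array(off); t=tcp_place(k,e)+off
    hit=bot.line_to(t,QP,velocity=.06,until_force=F)
    d=bot.read_position()-tcp_place(k,0)
    print("hit",hit,"depth left",d@AX,"lat x",d@tool(np.pi/6,YAWR)[:,0],"lat y",d@tool(np.pi/6,YAWR)[:,1],"F",bot.read_force(),"t",bot.read_time())
    return d@AX
E
python3 - <<'E'
from h import *
d=bot.read_position()-tcp_place("L",.065); Y=tool(np.pi/6,YAWR)[:,1]
insert("L",off=-Y*(d@Y))
E
```

```text
hit True depth left 0.04165299066852779 lat x 0.0021050853371051355 lat y -0.00032897342934406755 F [-0.1761 -0.4839 -3.4218] t 7.2917
```

```bash
cat >> h.py <<'E'
def search(k,offs,F=12):
    X,Y=tool(np.pi/6,YAWR)[:,0],tool(np.pi/6,YAWR)[:,1]
    for a,b in offs:
        o=X*a+Y*b
        p=bot.read_position(); r=(p-tcp_place(k,0))@AX
        bot.line_to(p+AX*max(.003,.048-r),velocity=.1)
        bot.line_to(tcp_place(k,.048)+o,QP,velocity=.1)
        print(a,b,end=" ")
        if insert(k,o,F)<.025: return a,b
E
python3 - <<'E'
from h import *
print(search("L",[(.003,.0015),(.005,.0015)]))
shot("L3")
s=bot.get_image("scene")
a=cv2.resize(s[150:330,230:430],(480,432),interpolation=3)
w=cv2.resize(cv2.imread("pics/L3.png")[100:400,200:440],(320,400)); w=cv2.copyMakeBorder(w,0,32,0,0,0)
cv2.imwrite("pics/L3v.png",np.hstack([a,w]))
E
```

```text
0.003 0.0015 hit True depth left 0.001970124028593283 lat x 0.003924045032295734 lat y -0.0001921512003656973 F [-0.7398 -1.46    1.5797] t 8.5083
(0.003, 0.0015)
```

It went in, with contact at the floor estimate. I'll release, retreat along the bore and check, then go to the medium bottle's hover.

```bash
cat >> h.py <<'E'
def release(k,w):
    bot.command_gripper(w); bot.wait(.2)
    p=bot.read_position(); bot.line_to(p+AX*.1,velocity=.25)
    print("released",bot.read_opening(),bot.read_time())
E
python3 - <<'E'
from h import *
release("L",.8)
s=bot.get_image("scene")
bot.command_gripper(1.0)
bot.move_to([*B["M"],H["M"]+.10],quat(tool(0,YAWR))); print(bot.read_time()); m=shot("M1")
print(proj([*B["M"],H["M"]],load("M1")))
a=cv2.resize(s[150:330,230:430],(400,360),interpolation=3)
w=m[120:360,190:457]; w=cv2.resize(w,(400,360))
cv2.imwrite("pics/v4.png",np.hstack([a,w]))
E
```

```text
released 0.7994886357947807 9.6917
10.825
[320.3678 235.6505]
```

View pics/v4.png

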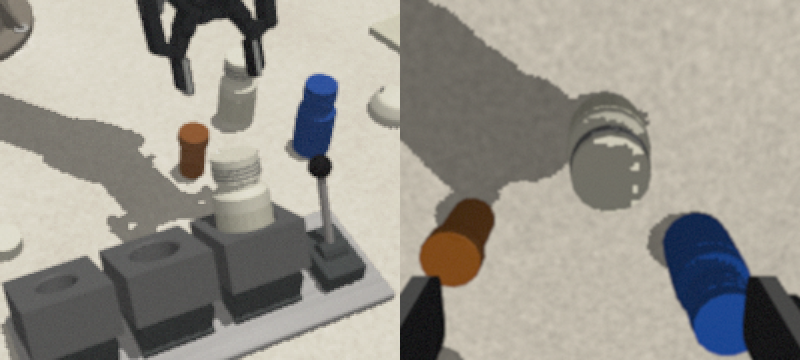

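The large bottle is seated, leaning in its pocket. The medium bottle's cap centre is at about (330,234) in the wrist frame, with the blue look-alike clear of the right finger.

Run:
```python
from h import *
grasp("M",(330,234),"M1")
p=bot.read_position(); bot.line_to([p[0],p[1],.22],velocity=.3)
bot.move_to(tcp_place("M",.08),QP); print(bot.read_position()-tcp_place("M",.08))
print(search("M",[(.0035,.0015)]))
```

```text
cap [0.3789 0.2336 0.104 ]
hit False [0.3796 0.2338 0.07  ] 0.9988141524088826
open 0.4443679495110281 37.771275708437386
lifted open 37.61713668057157 dF [-1.2527  0.5787 -0.7338] t 12.9
[-0.      0.0009 -0.0002]
0.0035 0.0015 Traceback (most recent call last):
  File "<stdin>", line 5, in <module>
  File "h.py", line 68, in search
    if insert(k,o,F)<.025: return a,b
       ~~~~~~^^^^^^^
  File "h.py", line 56, in insert
    hit=bot.line_to(t,QP,velocity=.06,until_force=F)
station.PlanningError: the arm cannot follow that straight line within its joint ranges
```

Run:
```python
from h import *
X,Y=tool(np.pi/6,YAWR)[:,:2].T
o=X*.0035+Y*.0015
print(bot.read_qpos(),bot.read_time())
for e in(.048,.03,.015,-.003): print(e,bot.ik(tcp_place("M",e)+o,QP))
```

```text
[-1.0908  0.0947  0.9945  2.3025  0.1792  0.2843  1.153 ] 15.125
0.048 [-1.0907  0.0941  0.9947  2.3028  0.1773  0.2836  1.1547]
0.03 [-0.9591  0.1555  0.8848  2.2984  0.0201  0.2346  1.3008]
0.015 [-0.3739  0.1464  0.2526  2.2836  0.4449  0.2315  0.8886]
-0.003 [ 0.0095  0.1907 -0.1558  2.2684  0.7626  0.2416  0.5902]
```

Joint 6 is near its lower limit here, so I need a better elbow configuration. I'll fit the arm's kinematics from free `ik` queries, then look along the redundancy.

```bash
cat > fk.py <<'E'
from h import *
from scipy.optimize import least_squares
import os
LO=np.array([-2.82,-.49,-1.37,0,-1.36,.23,-2.94]);HI=np.array([2.82,2.23,1.46,2.46,4.5,2,2.94])
AXS="zyzyzyz"
def fk(q,p):
    Rm=R.from_rotvec(p[0:3]); t=p[3:6].copy()
    for i in range(7):
        Rm=Rm*R.from_euler(AXS[i],q[i]); t=t+Rm.apply(p[6+3*i:9+3*i])
    return t,Rm*R.from_rotvec(p[27:30])
def err(t,Rm,tp,tq): return np.r_[t-tp,.3*(Rm*R.from_quat(tq).inv()).as_rotvec()]
if os.path.exists("fk.npy"): PF=np.load("fk.npy")
def solve(pos,quat_,seed,margin=.07,w=0.0,qref=None):
    qref=seed if qref is None else qref
    f=lambda q:np.r_[100*err(*fk(q,PF),pos,quat_),.01*(q-qref)]
    s=least_squares(f,np.clip(seed,LO+margin+1e-3,HI-margin-1e-3),bounds=(LO+margin,HI-margin))
    return s.x,np.linalg.norm(err(*fk(s.x,PF),pos,quat_))
E
python3 - <<'E'
from fk import *
rng=np.random.default_rng(0); D=[]
while len(D)<60:
    pos=[rng.uniform(.4,.7),rng.uniform(-.35,.35),rng.uniform(.08,.4)]; q=quat(tool(rng.uniform(-.3,.6),rng.uniform(-1,1))@R.from_euler("x",rng.uniform(-.3,.3)).as_matrix())
    j=bot.ik(pos,q)
    if j is not None: D.append((np.array(j),np.array(pos),q))
best=None
for s in range(4):
    p0=np.zeros(30); p0[2]=[0,1.57,3.1,-1.57][s]; p0[5]=.3; p0[14]=.3;p0[20]=.3;p0[26]=.2
    r=least_squares(lambda p:np.concatenate([err(*fk(j,p),a,b) for j,a,b in D]),p0,max_nfev=200)
    print(s,np.sqrt(r.cost*2/len(D)))
    if best is None or r.cost<best.cost: best=r
    if r.cost<1e-5: break
np.save("fk.npy",best.x); print(best.x.round(4))
import fk; fk.PF=best.x
t,Rm=fk.fk(bot.read_qpos(),best.x); print(t-bot.read_position())
o=tool(np.pi/6,YAWR)[:,0]*.0035+tool(np.pi/6,YAWR)[:,1]*.0015
for k in "MS":
  for sgn in(-1,1):
    for j3 in (.4,.8,1.1,1.3):
      seed=np.array([-sgn*j3,.1,sgn*j3,2.2,.2,.4,1.]); out=[]
      for e in(-.005,.04,.12):
        q,er=fk.solve(tcp_place(k,e)+o,QP,seed,margin=.03); seed=q; out.append((e,er<1e-4,q.round(2)))
      if all(a[1] for a in out): print(k,sgn*j3,[a[2].tolist() for a in out])
E
```

```text
0 1.0543562018624053e-11
[-0.     -3.1416 -0.      0.     -0.      1.8302  0.     -1.9495  1.5742
 -0.      1.9375  0.1006  0.      2.0211 -0.6235  0.     -2.0515  1.079
 -0.      2.5666 -1.5559  0.     -2.567  -3.6851  0.      0.      3.3477
  2.2214  2.2214 -0.    ]
[-0.  0.  0.]
M -0.4 [[0.13, 0.2, -0.29, 2.26, 0.85, 0.26, 0.51], [0.2, 0.09, -0.36, 2.28, 0.59, 0.32, 0.76], [0.13, -0.1, -0.29, 2.27, 0.27, 0.48, 1.05]]
M -0.8 [[0.4, 0.23, -0.58, 2.26, 0.99, 0.32, 0.39], [0.5, 0.11, -0.68, 2.27, 0.68, 0.35, 0.68], [0.39, -0.1, -0.53, 2.27, 0.21, 0.47, 1.12]]
M -1.1 [[0.63, 0.27, -0.84, 2.25, 1.11, 0.38, 0.3], [0.77, 0.15, -0.98, 2.26, 0.8, 0.39, 0.58], [0.59, -0.11, -0.71, 2.26, 0.15, 0.46, 1.18]]
M -1.3 [[0.75, 0.31, -0.99, 2.25, 1.17, 0.44, 0.26], [0.93, 0.2, -1.16, 2.26, 0.89, 0.43, 0.5], [0.68, -0.12, -0.79, 2.26, 0.12, 0.46, 1.21]]
M 0.4 [[0.13, 0.2, -0.29, 2.26, 0.85, 0.26, 0.51], [0.2, 0.09, -0.36, 2.28, 0.59, 0.32, 0.76], [0.13, -0.1, -0.29, 2.27, 0.27, 0.48, 1.05]]
M 0.8 [[0.13, 0.2, -0.29, 2.26, 0.85, 0.26, 0.51], [0.2, 0.09, -0.36, 2.28, 0.59, 0.32, 0.76], [0.13, -0.1, -0.
[... 757 characters left out ...]
0.29, -0.83, 2.26, 0.99, 0.27, 0.64], [1.16, 0.21, -1.11, 2.27, 0.69, 0.32, 0.92], [0.92, -0.1, -0.74, 2.27, -0.19, 0.42, 1.75]]
S 0.4 [[0.86, 0.29, -0.81, 2.26, 0.97, 0.26, 0.65], [1.14, 0.2, -1.08, 2.27, 0.67, 0.31, 0.94], [0.91, -0.1, -0.73, 2.27, -0.19, 0.42, 1.75]]
S 0.8 [[0.86, 0.29, -0.81, 2.26, 0.97, 0.26, 0.65], [1.14, 0.2, -1.08, 2.27, 0.67, 0.31, 0.94], [0.91, -0.1, -0.73, 2.27, -0.19, 0.42, 1.75]]
S 1.1 [[-0.62, 0.31, 0.86, 2.29, -1.16, 0.26, 2.67], [-0.97, 0.26, 1.25, 2.31, -0.95, 0.34, 2.47], [-0.48, -0.14, 0.57, 2.3, 0.23, 0.44, 1.35]]
S 1.3 [[-0.62, 0.31, 0.86, 2.29, -1.16, 0.26, 2.67], [-0.97, 0.26, 1.25, 2.31, -0.95, 0.34, 2.47], [-0.48, -0.14, 0.57, 2.3, 0.23, 0.44, 1.35]]
```

Run:
```python
from fk import *
k="M"; X,Y=tool(np.pi/6,YAWR)[:,:2].T; o=X*.0035+Y*.0015
qb,e0=solve(tcp_place(k,-.004)+o,QP,np.array([.63,.27,-.84,2.25,1.11,.38,.3]),.03)
qt,e1=solve(tcp_place(k,.1)+o,QP,qb,.03); print(qb,qt,e0,e1)
bot.line_to(tcp_place(k,.14),QP,velocity=.25)
q0=bot.read_qpos()
L=H[k]-GRIP-ADJ[k]
for s in np.linspace(0,1,9):
    t,Rm=fk(q0+s*(qt-q0),PF); b=t+Rm.apply([0,0,L]); print(t,b)
```

```text
[ 0.6297  0.2699 -0.8456  2.2538  1.1004  0.3854  0.3083] [ 0.5361 -0.0541 -0.6799  2.2687  0.2706  0.4246  1.0598] 2.758344057624187e-09 2.3328602692362178e-07
[ 0.4995 -0.005   0.2323] [ 0.5338 -0.0098  0.1723]
[ 0.5    -0.007   0.2476] [ 0.5362 -0.0128  0.1888]
[ 0.5008 -0.0078  0.2554] [ 0.5381 -0.0145  0.1973]
[ 0.5021 -0.0078  0.2558] [ 0.5398 -0.0154  0.1982]
[ 0.5041 -0.0074  0.25  ] [ 0.5416 -0.0156  0.1923]
[ 0.5066 -0.007   0.2392] [ 0.5434 -0.0152  0.1811]
[ 0.5095 -0.0067  0.2253] [ 0.5454 -0.0144  0.1665]
[ 0.5128 -0.0063  0.2103] [ 0.5478 -0.0128  0.1509]
[ 0.5166 -0.0057  0.1963] [ 0.5509 -0.0105  0.1363]
```

The joint swing keeps the bottle high throughout. Executing it and inserting.

```bash
cat >> fk.py <<'E'
def swing(k,seed,a,b):
    X,Y=tool(np.pi/6,YAWR)[:,:2].T; o=X*a+Y*b
    qb,_=solve(tcp_place(k,-.004)+o,QP,np.array(seed),.03); qt,e=solve(tcp_place(k,.1)+o,QP,qb,.03); return qt,e
E
python3 - <<'E'
from fk import *
qt,e=swing("M",[.63,.27,-.84,2.25,1.11,.38,.3],.0035,.0015); print(e)
bot.move_joints(qt); print(bot.read_time(),bot.read_position()-tcp_place("M",.1))
print(search("M",[(.0035,.0008)])); print(bot.read_qpos())
E
```

```text
2.3328602692362178e-07
18.125 [-0.0027  0.0021 -0.0017]
0.0035 0.0008 hit True depth left 0.0015994692632384448 lat x 0.0033751724442791834 lat y -0.000670370618371284 F [-2.302  -0.819   3.7576] t 19.8167
(0.0035, 0.0008)
[ 0.4006  0.2089 -0.5811  2.2608  0.9408  0.3189  0.44  ]
```

Run:
```python
from fk import *
release("M",.7)
s=bot.get_image("scene")
p=bot.read_position(); bot.line_to(p+np.array([0,0,.03]),velocity=.25)
bot.command_gripper(1.0)
bot.move_to([*B["S"],H["S"]+.10],quat(tool(0,YAWR))); print(bot.read_time(),bot.read_qpos()); m=shot("S1")
print(proj([*B["S"],H["S"]],load("S1")))
a=cv2.resize(s[150:330,230:430],(400,360),interpolation=3)
w=cv2.resize(m[120:360,190:457],(400,360))
cv2.imwrite("pics/v5.png",np.hstack([a,w]))
```

```text
released 0.7035419188022729 21.0917
22.8167 [ 0.6921  0.0559 -0.2491  2.0592  0.0155  1.0276  1.8677]
[317.09   235.7925]
```

View pics/v5.png

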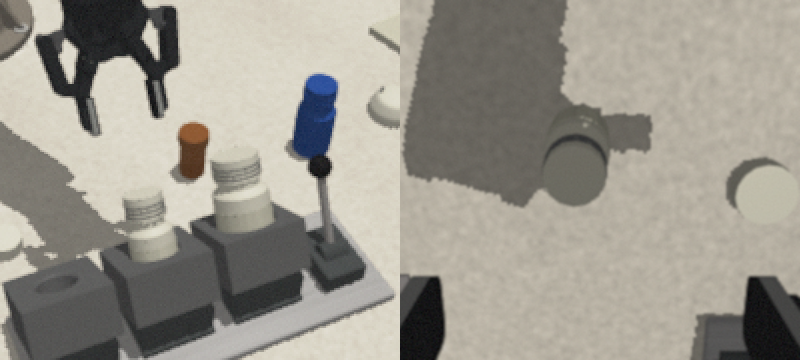

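Medium is seated too. The small bottle's cap centre is at about (306.5,235.7), with the loose cap well clear on the right. Grasping small.

Run:
```python
from fk import *
grasp("S",(306.5,235.7),"S1")
p=bot.read_position(); bot.line_to([p[0],p[1],.2],velocity=.3)
q0=bot.read_qpos(); L=H["S"]-GRIP-ADJ["S"]
for seed in([.88,.29,-.83,2.26,.99,.27,.64],[1.2,.35,-1.1,2.2,1.1,.35,.5]):
    qt,e=swing("S",seed,.0035,.001); print(qt,e)
    for s in np.linspace(0,1,6):
        t,Rm=fk(q0+s*(qt-q0),PF); print(t,t+Rm.apply([0,0,L]))
```

```text
cap [ 0.3706 -0.2365  0.094 ]
hit False [ 0.3713 -0.2366  0.061 ] 0.9976410510896091
open 0.34892600000401064 29.658710000340903
lifted open 29.5526684037456 dF [ 0.7499 -0.4049 -1.5167] t 24.9667
[ 0.7964 -0.0396 -0.6454  2.2787 -0.0725  0.3717  1.6363] 3.2743516962589056e-07
[ 0.3704 -0.2365  0.1998] [ 0.3704 -0.2365  0.1395]
[ 0.4033 -0.2151  0.191 ] [ 0.4095 -0.2168  0.1311]
[ 0.4339 -0.1914  0.1859] [ 0.4463 -0.1944  0.127 ]
[ 0.4615 -0.1658  0.184 ] [ 0.4799 -0.1696  0.1267]
[ 0.4856 -0.1387  0.185 ] [ 0.51  -0.143  0.13 ]
[ 0.506  -0.1106  0.1885] [ 0.5359 -0.1149  0.1363]
[ 0.9803 -0.0408 -0.8214  2.2754 -0.0979  0.3718  1.6639] 4.1321231467905854e-07
[ 0.3704 -0.2365  0.1998] [ 0.3704 -0.2365  0.1395]
[ 0.4036 -0.2143  0.1916] [ 0.41   -0.2158  0.1317]
[ 0.4343 -0.1901  0.187 ] [ 0.447  -0.1928  0.1281]
[ 0.4619 -0.1645  0.1853] [ 0.4806 -0.168   0.1281]
[ 0.4859 -0.1378  0.186 ] [ 0.5104 -0.1418  0.1311]
[ 0.506  -0.1106  0.1885] [ 0.5359 -0.1149  0.1363]
```

Run:
```python
from fk import *
qt,e=swing("S",[1.2,.35,-1.1,2.2,1.1,.35,.5],.0035,.001)
bot.move_joints(qt); print(bot.read_time(),bot.read_position()-tcp_place("S",.1))
print(search("S",[(.0035,.001)])); print(bot.read_qpos())
```

```text
26.0333 [-0.0041  0.0005 -0.003 ]
0.0035 0.001 hit True depth left 0.0013938712664337024 lat x 0.0030657198603551723 lat y 0.0005197737081594787 F [-4.7112  0.7842  8.3878] t 27.725
(0.0035, 0.001)
[ 0.7711  0.2454 -0.7058  2.2625  0.8191  0.2314  0.7938]
```

Run:
```python
from fk import *
release("S",.6)
s=bot.get_image("scene"); cv2.imwrite("pics/scene_S.png",s)
rx=np.array([np.cos(YAWR),np.sin(YAWR),0]); ry=np.array([-np.sin(YAWR),np.cos(YAWR),0])
ball=tri([ray("top",(264,200)),ray("scene",(390.3,233)),ray("wrist",(604,194),load("rack"))])
d=ball-(FLOOR["M"]+.042*AX); print("ball",ball,"rack rel",d@rx,d@ry)
p=bot.read_position(); bot.line_to([p[0]-.02,p[1],.26],velocity=.25)
bot.command_gripper(0.0)
a=ball-rx*.05+ry*.003; Q=quat(tool(0,YAWR))
bot.move_to([a[0],a[1],.24],Q); print(bot.read_time(),bot.read_position(),bot.read_qpos())
print([bot.ik([*(a+rx*t)[:2],.107],Q) is not None for t in(0,.05,.1,.15)])
im=cv2.resize(s[150:330,200:440],(480,360),interpolation=3)
m=cv2.resize(shot("lev"),(320,240)); m=cv2.copyMakeBorder(m,0,120,0,0,0)
cv2.imwrite("pics/v6.png",np.hstack([im,m])); print(proj(ball,load("lev")))
```

```text
released 0.6009489621987126 29.7417
ball [0.5969 0.1795 0.1215] rack rel -0.01302739961978745 0.19610176265958787
32.3167 [0.5481 0.1878 0.2401] [ 0.0448  0.3034 -0.5572  1.6866  0.1712  1.2004  0.8746]
[True, True, True, True]
[317.2713 286.0673]
```

View pics/v6.png

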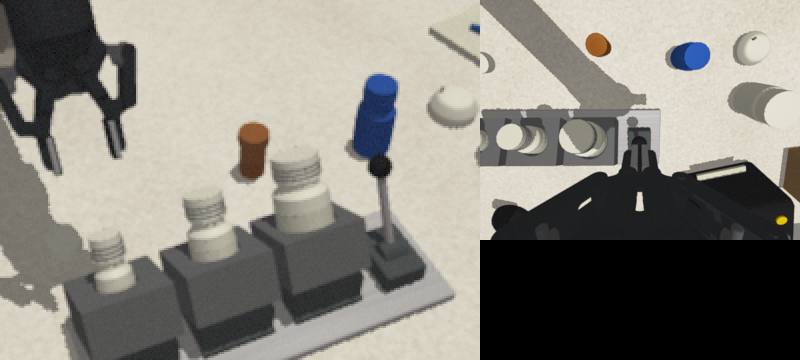

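All three bottles are seated, and the lever ball is triangulated at (0.597, 0.180, 0.1215), its expected height. Pushing the lever.

Run:
```python
from fk import *
rx=np.array([np.cos(YAWR),np.sin(YAWR),0]); ry=np.array([-np.sin(YAWR),np.cos(YAWR),0])
ball=np.array([.5969,.1795,.1215]); a=ball-rx*.05+ry*.003; a[2]=.107
print(bot.line_to(a,velocity=.2,until_force=10))
h=bot.line_to(a+rx*.134,velocity=.1,until_force=12)
p=bot.read_position(); print(h,"travel",(p-a)@rx,"F",bot.read_force(),bot.read_time())
bot.line_to(p-rx*.05,velocity=.2); p=bot.read_position(); bot.line_to([p[0],p[1],.26],velocity=.25)
bot.move_to([.42,.05,.3],quat(tool(0,YAWR)))
print(bot.read_time()); be=ball+rx*.0959
print("expected ball px",proj(be,cam("top")),proj(be,cam("scene")),"open",proj(ball,cam("scene")))
s=bot.get_image("scene");t=bot.get_image("top")
cv2.imwrite("pics/sE.png",s);cv2.imwrite("pics/tE.png",t)
g=lambda i:(255*(i/255.)**.6).astype(np.uint8)
cv2.imwrite("pics/v7.png",np.hstack([cv2.resize(s[150:330,220:430],(420,360),interpolation=3),cv2.resize(g(t[150:310,160:440])[:, :],(380,217),interpolation=3) if 0 else cv2.copyMakeBorder(cv2.resize(g(t[150:310,160:440]),(380,217),interpolation=3),0,143,0,0,0)]))
for k in "LMS": print(k,"cap top scene px",proj(FLOOR[k]+AX*H[k],cam("scene")))
```

```text
False
True travel 0.12145700552931177 F [-0.5495  0.8403  0.9909] 34.3167
36.4333
expected ball px [269.1841 161.9476] [414.9247 263.886 ] open [389.97   232.6535]
L cap top scene px [347.8713 227.1488]
M cap top scene px [301.6985 246.6224]
S cap top scene px [252.455  266.7621]
```

View pics/v7.png

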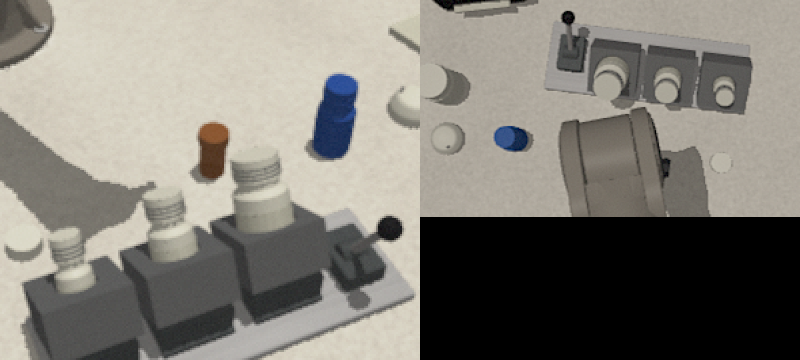

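The final view matches the predictions. The lever ball is at scene pixel (415,264.5), and locked was predicted at (414.9,263.9). All the cap tops are within about 2 px of the fully seated positions, and the bystanders that are visible haven't moved. Handing in.

Run:
```python
from station import bot
bot.finish_job(); print(bot.read_time())
```

```text
the job is handed in; nothing more can be done
the job is handed in; nothing more can be done
```

All three white bottles are in the rack pockets of their own size, caps up and released. The lock lever was then pushed fully over, and I handed the job in at about 36 s of robot time.

**Last checks:**
- **Lever:** the ball sits within about 1 px of the predicted locked position in both the scene and top views. The push stopped on force at 121.5 mm of travel, against 121.9 mm expected.
- **Bottles:** each bottle stopped 1.4–2.0 mm above my estimated pocket floor. The three values agree, so I take this as error in the floor estimate rather than a bottle sitting high. The cap tops in the scene view match fully seated bottles to within about 2 px, which is 5–6 mm, so that check alone cannot rule out a small gap.
- **Bystanders:** the blue bottle, vial, loose cap, mouse and jar looked untouched in the views I checked. The arm hid the vial in the last top view, but the scene view showed it in place. I did not look at the spatula again at the end.

**What went wrong on the way:**
- **Large bottle:** its first insertion stopped on the rim because my rack position was about 3.5 mm off along the slope. The corrected position worked for all three.
- **Medium bottle:** its first insertion path was refused because a wrist joint was near its limit, so I changed the elbow position. The same joint came very close to its limit on the small bottle (0.2314 rad, limit 0.23), though no reading I took was past it.

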